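# Grade the mill balls

### The job

Grade the grinding balls on the slotted tray: lift the tray's mouth end so that the balls run back over the slots and all the small worn ones drop into the pan below, then set the tray back on the pan and let go of it. Next raise its other end to tip the large good balls out of the mouth into the grey tub. Leave the empty tray seated level on its pan as you found it, and do not disturb the jars and the ore mount standing by.

Things in the scene. Friction and masses are not known exactly. Their poses are not given: they have to be found in the camera images.
- tray: Loose slotted aluminium tray, 249 mm long, 129 wide, about 0.3 kg, seated on the pan. Origin: mid-length on the plane of its underside; z up, x lengthwise, mouth at -x. Along x in mm: open pouring mouth -140 to -95, level blank floor (3 thick) with the mixed balls -95 to -20, slots -20 to 84, closed end wall 84 to 87, outer flange on the pan rim to 109. Side walls 37 high.
- tray_slots (a point): Middle of the slotted floor, at rod-top height (x = 32, z = 8 mm in the tray's frame): 5 mm round rods along x leave five slots 18.5 mm clear; they rise out of the floor from x = -38 to -20. Small balls drop through; large ones ride along the rods freely both ways. Tilted lengthwise by some 20 degrees, all balls roll, either way.
- tray_mouth_bar (a point): Middle of the round handle bar (10 mm thick, 126 mm long across the tray) bridging the mouth end; x = -88, z = 66 mm in the tray's frame. Some 30 mm free below it over the balls. The tray swivels about a bar held in the fingers.
- tray_back_bar (a point): Middle of a like bar over the closed end; x = 82, z = 66 mm in the tray's frame, 29 mm above the end wall's top.
- tray_lip (a point): Middle of the tip of the pouring lip (x = -140 mm in the tray's frame), above the tub. The lip runs the full width between side cheeks and slopes 8 degrees up from x = -95, so balls leave only when the tray is tilted more than that. Tilt slowly: from a steep tray they may shoot out beyond the tub.
- pan: Steel receiver pan under the tray, open on top, 190 mm long (x), 200 mm wide (y), fixed to the bench. Origin under its centre on the bench, x as the tray's. End walls 5 mm thick, 80 mm high where the tray rests; side walls and corners 94 mm. The tray leaves an open strip of 32 mm along each side. Floor 4 mm. Seated, the tray's origin is 80 mm above the pan's.
- pan_mouth_edge (a point): Middle of the outer top edge of the pan's end wall at the mouth end (x = -95, z = 80 mm in the pan's frame). When the back bar is raised along an arc about this edge the tray rocks on it; a rib 10 mm deep under the tray, 3 mm inside the wall, keeps it from sliding off outwards.
- pan_back_edge (a point): The same at the closed end (x = 95, z = 80 mm in the pan's frame): the tray rocks on it when the mouth bar is raised along an arc about it. A bar lifted straight up instead drags the tray's flange (22 mm deep) off this wall.
- tub: Open grey plastic tub for the good balls, 180 mm (x) by 170 mm (y) by 55 mm high, walls and floor 4 mm, 0.6 kg, loose; origin under its centre on the bench. It stands at the mouth end of the pan, the tray's lip above its opening.
- big0_center (a point): Centre of large (good) white ceramic grinding ball 1 of 3: 28 mm diameter, 69 g.
- big1_center (a point): Centre of large (good) white ceramic grinding ball 2 of 3: 28 mm diameter, 69 g.
- big2_center (a point): Centre of large (good) white ceramic grinding ball 3 of 3: 28 mm diameter, 69 g.
- small0_center (a point): Centre of small (worn) white ceramic grinding ball 1 of 5: 15 mm diameter, 11 g.
- small1_center (a point): Centre of small (worn) white ceramic grinding ball 2 of 5: 15 mm diameter, 11 g.
- small2_center (a point): Centre of small (worn) white ceramic grinding ball 3 of 5: 15 mm diameter, 11 g.
- small3_center (a point): Centre of small (worn) white ceramic grinding ball 4 of 5: 15 mm diameter, 11 g.
- small4_center (a point): Centre of small (worn) white ceramic grinding ball 5 of 5: 15 mm diameter, 11 g.
- milljar: Bystander: closed steel grinding jar, 98 mm across, 78 mm high; origin under its centre.
- samplejar: Bystander: small amber sample jar with white cap, 54 mm across, 75 mm high; origin under its centre.
- mount: Bystander: black polished ore-section mount, 30 mm disc 18 mm high; origin under its centre.

How it is judged:
By the outcome, as a careful person would: the job done as asked, in the order asked, and still so for the second after the job is handed in, with the robot touching nothing.
It also fails if it takes over 64 s, if anything falls off the work surface, if the arm or the gripper's body presses on something with over 40 N, if the wrist force passes 120 N, or if a joint passes its speed limit or range.

### The arm

A 7-joint arm with a two-finger parallel gripper is mounted at the origin on the work surface. World frame = base frame: x ahead of the robot, y to its left, z up, the work surface at z = 0. Lengths are in m, angles in rad, forces in N, time in s.
With the tool pointing down it reaches from about 0.425 to 0.925 m from the base axis. Payload 6.8 kg.
Tool frame: the origin (TCP) lies midway between the tips of the shut fingers; the grasp point (between the pads) lies 19 mm behind it; y points along the fingers, z is the direction in which the jaws open and shut, and the axes are right-handed (so a half turn about y gives the same grasp; the last joint's range is limited). The gripper opens to 85 mm and grips with 20 to 120 N. Pads are 22 mm wide; open, the fingers measure 114 mm over their backs; the gripper's body (76 mm by 85 mm) begins 54 mm behind the grasp point. The pads swing forward as they close: fully open they stand 13 mm farther back than shut.
Start: joints at [-1.242, 0.477, 0.022, 1.555, -0.011, 1.109, -0.083], TCP at [0.286, 0.612, 0.231] pointing down, gripper open.
Joint ranges: [-2.96, 2.96], [-0.34, 2.1], [-1.41, 1.46], [0.24, 2.44], [-1.37, 4.51], [0.17, 1.92], [-2.96, 2.96]. Speed limits (rad/s): [2.39, 2.39, 3.14, 3.14, 3.14, 3.14, 3.14].

### API

Orientations are given as a unit quaternion [w, x, y, z].
In Python, from station import bot gives the robot as it stands. The module is installed in compiled form; this text tells all that it offers.
- The arm moves only by the shell command python3 -m crank 'ROWS' [FORCE]. ROWS is JSON, a list of rows, each an object with "linear": the shift along the tool's x, y, z in m, a list of three; "dr": the turn, a rotation vector about the tool's x, y, z in degrees, a list of three; "hand": the gripper command: -1 is shut, 1 is fully open, values between are in proportion. A call has 1 to 10 rows; each row is the pose to reach, as a shift and turn from the pose commanded when the call began, along the tool's axes at that moment; what a row does not reach only later rows make up. A row lasts 1/12 s, in which the tool goes at most 41.7 mm and 7.16 degrees, less where a joint would pass 70% of its speed; a pose out of reach is approached as far as the arm can. A call with a gripper value outside its range is refused whole. The fingers move at their own pace and stop on an object; FORCE is the grip in N (left out, the last holds). Time passes only in rows, so rows that repeat a pose let the fingers close. It gives the time, the measured TCP pose, the force and the opening at its end, in the units of the state.
- bot.get_obs(): the state, without advancing time (a new reading comes with each control period).
- bot.read_camera(name): name is "scene" or "top"; returns the picture (384x512x3 uint8, blue, green, red); there is no depth.
- bot.camera_params(name): a dict with "K" (3x3 intrinsics, pixels), "k1" (the pictures are not rectified: a ray, as slopes to the right and down, at radius r is drawn at 1 + k1 r^2 times it, then the intrinsics apply), "R" (3x3) and "t" (3): a world point X has camera coordinates R X + t. Camera axes: x right, y down, z forward; pixel columns grow to the right and rows downward; lengths in m; the calibration is good to about 2 mm. A picture is of the moment at which its call begins. camera_params takes no time and is no camera call.
- bot.hand_in(): hands the job in, once; it reports no verdict.
Trained networks look in the newest picture that a camera, given by its name, has taken for a name from the list of things; names that differ only in an ending like _2 or _b are one class to them, and where a whole thing is asked for, a point or a joint stands for the part that bears it (a point fixed in the world has none). Each returns a list of dicts, best first, with "score" (0 to 1); they miss things now and then, are a little off and sometimes report something else, mostly with a low value. They report only what shows in the picture. A call takes as long as a camera call.
- bot.search_frame(camera, target): "extent" ([left, top, right, bottom] in pixels, round what is visible of it).
- bot.cut_out(camera, target): "pixels" (384x512 bool, what is visible of it) and "extent" ([left, top, right, bottom] in pixels, round what is visible of it).
- bot.place_of(camera, target): "xy" ([column, row] in pixels: a listed point, or the origin of a listed thing).
The state is a dict: "t": time; "q": joint angles; "joint_vel": joint speeds; "joint_torque": joint torques, N m; "eef_pos": TCP position; "tool_rot": TCP orientation; "contact_force": force on the tool from outside, world axes, zero at the start; "torque": the same for the moment, N m; "gripper_width": opening from 0.0 (shut) to 1.0 (fully open).
Only numpy, scipy, OpenCV 4.12 (cv2) and the standard library are available. Lean on these libraries where they do the work, as an engineer would, in place of code of your own. Each camera call takes 0.05 s, during which the arm holds its last target. There are 200 camera calls.

## Working session

There is one attempt and no reset: what is moved stays moved. The work goes in short steps, Python scripts to look and compute and a shell command to move; the robot and the scene stay as the last step left them, time stands still between calls to the robot, and variables do not carry over. Pictures are saved under pics/ and viewed, about 8 in all and at most 12, crops included, and the job is handed in when it is done.

```bash
mkdir -p pics; cat > h.py <<'E'
import numpy as np, cv2
from station import bot
from scipy.spatial.transform import Rotation as Ro
def ray(cam,uv):
    p=bot.camera_params(cam);K=np.array(p['K']);R=np.array(p['R']);t=np.array(p['t'])
    d=np.linalg.solve(K,[uv[0],uv[1],1.])[:2];u=d.copy()
    for _ in range(30): u=d/(1+p['k1']*(u@u))
    v=R.T@np.array([u[0],u[1],1]);return -R.T@t,v/np.linalg.norm(v)
def atz(cam,uv,z):
    o,v=ray(cam,uv);return o+v*(z-o[2])/v[2]
def proj(cam,X):
    p=bot.camera_params(cam);c=np.array(p['R'])@X+np.array(p['t']);s=c[:2]/c[2]
    s=s*(1+p['k1']*(s@s));return (np.array(p['K'])@[s[0],s[1],1])[:2]
def tri(uv1,uv2):
    (a,u),(b,v)=ray('scene',uv1),ray('top',uv2)
    s=np.linalg.lstsq(np.c_[u,-v],b-a,rcond=None)[0]
    p,q=a+u*s[0],b+v*s[1];return (p+q)/2,np.linalg.norm(p-q)
def R0():
    o=bot.get_obs();w,x,y,z=o['tool_rot'];return np.array(o['eef_pos']),Ro.from_quat([x,y,z,w]),o
E
python3 - <<'E'
from h import *
p,R,o=R0();print(o['t'],p,R.as_matrix().round(3),o['gripper_width'])
im={c:bot.read_camera(c) for c in('scene','top')}
for c in im: cv2.imwrite(f'pics/{c}0.png',im[c])
for n in ['tray','tray_slots','tray_mouth_bar','tray_back_bar','tray_lip','pan','pan_mouth_edge','pan_back_edge','tub','big0_center','milljar','samplejar','mount']:
    r={c:bot.place_of(c,n) for c in im}
    print(n,{c:[(np.round(d['xy'],1).tolist(),round(d['score'],2)) for d in r[c][:4]] for c in r}, end=' ')
    if r['scene'] and r['top']: X,e=tri(r['scene'][0]['xy'],r['top'][0]['xy']);print(X.round(4),round(e,4))
    else: print()
print(bot.get_obs()['t'])
E
```

```text
0.0 [0.28532207 0.61107993 0.2303458 ] [[ 0.906 -0.001  0.423]
 [-0.423 -0.002  0.906]
 [ 0.    -1.    -0.002]] 1.0013010713743753
tray {'scene': [([247.6, 191.8], 0.75), ([284.2, 203.1], 0.5)], 'top': [([253.9, 220.9], 0.98)]} [0.5632 0.0766 0.0839] 0.0003
tray_slots {'scene': [([201.5, 172.8], 0.63), ([260.6, 194.5], 0.62)], 'top': [([239.7, 213.1], 0.62)]} [0.578  0.0366 0.1607] 0.1327
tray_mouth_bar {'scene': [([215.3, 159.6], 0.86), ([248.6, 213.0], 0.28)], 'top': [([300.5, 241.3], 0.9)]} [ 0.5216 -0.0052  0.1505] 0.0041
tray_back_bar {'scene': [([281.9, 181.7], 0.72)], 'top': [([212.9, 193.6], 0.62)]} [0.6027 0.154  0.1475] 0.0025
tray_lip {'scene': [([204.6, 265.0], 0.31)], 'top': [([319.2, 251.9], 0.84), ([296.1, 153.0], 0.62)]} [ 0.523  -0.0818 -0.2429] 0.0519
pan {'scene': [([247.4, 217.2], 0.56)], 'top': [([253.1, 227.1], 0.79), ([239.9, 211.6], 0.44)]} [ 0.5604  0.0772 -0.005 ] 0.001
pan_mouth_edge {'scene': [], 'top': []} 
pan_back_edge {'scene': [([285.2, 203.1], 0.85)], 'top': [([210.7, 199.9], 0.72)]} [0.6023 0.1656 0.0823] 0.0037
tub {'scene': [([179.1, 196.4], 0.75), ([223.3, 176.2], 0.38)], 'top': [([340.2, 270.9], 0.73)]} [ 0.4724 -0.1157 -0.011 ] 0.0031
big0_center {'scene': [([231.1, 181.4], 0.53)], 'top': [([272.2, 238.7], 0.61)]} [0.5293 0.0372 0.0894] 0.0055
milljar {'scene': [([203.6, 266.2], 0.65)], 'top': [([299.7, 151.8], 0.6)]} [ 0.7328 -0.0207  0.0043] 0.0014
samplejar {'scene': [([165.6, 248.7], 0.71)], 'top': [([340.0, 174.8], 0.93), ([305.4, 215.0], 0.32)]} [ 0.6828 -0.1133  0.005 ] 0.0029
mount {'scene': [([258.9, 289.8], 0.58), ([246.8, 216.7], 0.18)], 'top': [([244.3, 129.4], 0.53)]} [ 0.7863  0.1053 -0.008 ] 0.0014
1.4
```

View pics/scene0.png

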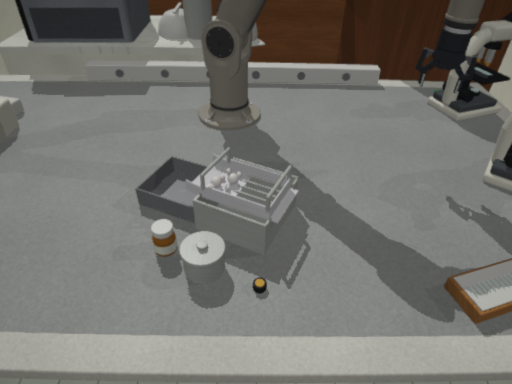

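View pics/top0.png

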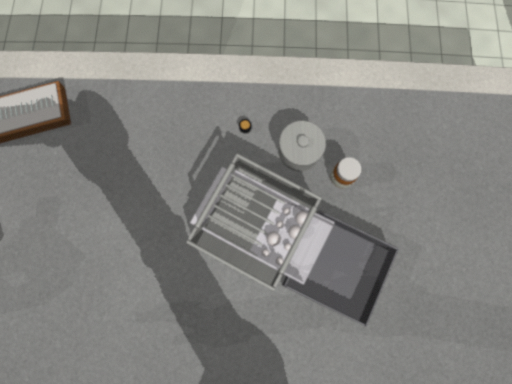

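Scene: tray on its pan around top (255,220), tub to the lower right (340,265), jars at (302,143) and (347,171). In the scene view the balls are under the mouth bar at (225,182). Next I fit the tray pose to all detections.

```bash
cat >> h.py <<'E'
def T(x,y,yaw,P):
    c,s=np.cos(yaw),np.sin(yaw);return np.array([x+c*P[0]-s*P[1],y+s*P[0]+c*P[1],P[2]])
E
python3 - <<'E'
from h import *
from scipy.optimize import least_squares
obs=[('scene',(247.6,191.8),(0,0,.08)),('top',(253.9,220.9),(0,0,.08)),('scene',(215.3,159.6),(-.088,0,.146)),('top',(300.5,241.3),(-.088,0,.146)),
('scene',(281.9,181.7),(.082,0,.146)),('top',(212.9,193.6),(.082,0,.146)),('top',(319.2,251.9),(-.14,0,.0893)),('scene',(247.4,217.2),(0,0,0)),('top',(253.1,227.1),(0,0,0)),
('scene',(285.2,203.1),(.095,0,.08)),('top',(210.7,199.9),(.095,0,.08)),('scene',(260.6,194.5),(.032,0,.088)),('top',(239.7,213.1),(.032,0,.088))]
f=lambda v:np.concatenate([proj(c,T(*v,P))-u for c,u,P in obs])
r=least_squares(f,[.56,.077,1.1],loss='soft_l1');v=r.x;print(v,np.degrees(v[2]));print(f(v).reshape(-1,2).round(1).tolist())
for c in('scene','top'):
    im=cv2.imread(f'pics/{c}0.png');x0,y0=(130,120) if c=='scene' else (170,120)
    im=cv2.resize(im[y0:y0+170,x0:x0+230],None,fx=3,fy=3)
    for x,col in((-.088,(0,0,255)),(.082,(0,255,0))):
        a,b=[tuple(((proj(c,T(*v,(x,y,.146)))-[x0,y0])*3).astype(int).tolist()) for y in(-.063,.063)]
        cv2.line(im,a,b,col,1)
    for x in(-.095,.095):
        a,b=[tuple(((proj(c,T(*v,(x,y,.094)))-[x0,y0])*3).astype(int).tolist()) for y in(-.1,.1)]
        cv2.line(im,a,b,(255,0,0),1)
    cv2.imwrite(f'pics/{c}1.png',im)
p,R,o=R0()
for n,x in(('mouth',-.088),('back',.082)):
    g=T(*v,(x,0,.146-.019));print(n,g,'tool shift',R.inv().apply(g-p).round(4))
tx=np.array([np.cos(v[2]),np.sin(v[2]),0]);print('turn about y',R.inv().apply(tx))
E
```

```text
[0.56333836 0.07723161 1.14508735] 65.60867235133155
[[0.2, 1.3], [-0.4, 0.2], [0.0, 2.7], [-2.7, -2.9], [-1.6, -1.0], [0.4, 3.1], [-0.4, 0.8], [0.2, -0.6], [0.3, -1.6], [-1.6, 0.8], [0.1, 0.0], [-0.9, -0.4], [-0.8, 0.2]]
mouth [ 0.5269973  -0.00291405  0.127     ] tool shift [ 0.4788  0.1043 -0.4547]
back [0.59720162 0.1519128  0.127     ] tool shift [ 0.4769  0.1043 -0.2847]
turn about y [-1.11150738e-02  4.32408528e-06  9.99938226e-01]
```

```bash
python3 -c "
import cv2,numpy as np
a=cv2.imread('pics/scene1.png');b=cv2.imread('pics/top1.png')
cv2.imwrite('pics/both1.png',cv2.resize(np.vstack([a,b]),(0,0),fx=.58,fy=.58,interpolation=cv2.INTER_AREA))"
```

```text
(no output)
```

View pics/top1.png

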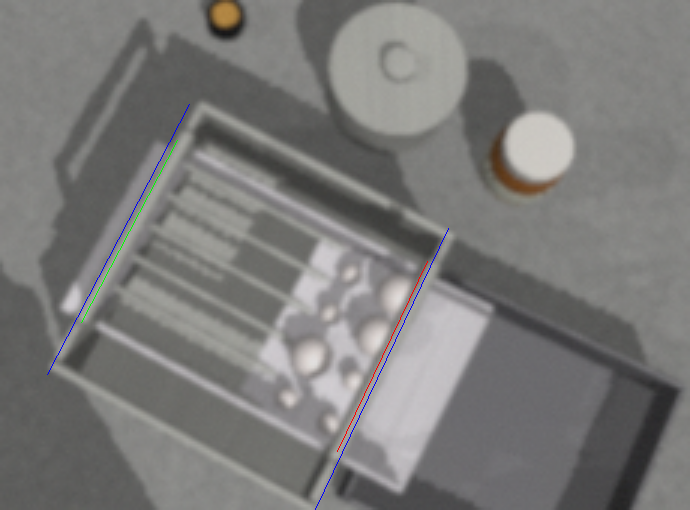

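```bash
python3 -m crank '[{"linear":[0.24,0.01,-0.227],"dr":[0,-0.64,0],"hand":0.2},{"linear":[0.24,0.01,-0.227],"dr":[0,-0.64,0],"hand":0.2},{"linear":[0.24,0.01,-0.227],"dr":[0,-0.64,0],"hand":0.2},{"linear":[0.24,0.01,-0.227],"dr":[0,-0.64,0],"hand":0.2},{"linear":[0.24,0.01,-0.227],"dr":[0,-0.64,0],"hand":0.2},{"linear":[0.24,0.01,-0.227],"dr":[0,-0.64,0],"hand":0.2},{"linear":[0.24,0.01,-0.227],"dr":[0,-0.64,0],"hand":0.2},{"linear":[0.24,0.01,-0.227],"dr":[0,-0.64,0],"hand":0.2},{"linear":[0.24,0.01,-0.227],"dr":[0,-0.64,0],"hand":0.2},{"linear":[0.24,0.01,-0.227],"dr":[0,-0.64,0],"hand":0.2}]' 20
python3 -m crank '[{"linear":[0.236,0.01,-0.23],"dr":[0,0,0],"hand":0.2},{"linear":[0.236,0.01,-0.23],"dr":[0,0,0],"hand":0.2},{"linear":[0.236,0.01,-0.23],"dr":[0,0,0],"hand":0.2},{"linear":[0.236,0.01,-0.23],"dr":[0,0,0],"hand":0.2},{"linear":[0.236,0.01,-0.23],"dr":[0,0,0],"hand":0.2},{"linear":[0.236,0.01,-0.23],"dr":[0,0,0],"hand":0.2},{"linear":[0.236,0.01,-0.23],"dr":[0,0,0],"hand":0.2},{"linear":[0.236,0.01,-0.23],"dr":[0,0,0],"hand":0.2},{"linear":[0.236,0.01,-0.23],"dr":[0,0,0],"hand":0.2},{"linear":[0.236,0.01,-0.23],"dr":[0,0,0],"hand":0.2}]'
python3 - <<'E'
from h import *
p,R,o=R0();print(p,R.as_matrix().round(4))
print('to grasp',R.inv().apply(T(.5633,.0772,1.1451,(-.088,0,.127))-p).round(4))
cv2.imwrite('pics/a.png',cv2.resize(bot.read_camera('scene')[100:270,120:350],None,fx=3,fy=3))
E
```

```text
t: 2.23
eef_pos: [0.4082, 0.302, 0.2216]
tool_rot: [0.691, -0.691, 0.151, -0.151]
contact_force: [-0.1, 1.3, 0.4]
gripper_width: 0.601
t: 3.07
eef_pos: [0.5279, -0.0034, 0.2113]
tool_rot: [-0.691, 0.691, -0.15, 0.151]
contact_force: [-0.5, 0.8, -0.6]
gripper_width: 0.601
[ 0.52786174 -0.00344271  0.21127696] [[ 9.096e-01  4.000e-04  4.155e-01]
 [-4.155e-01 -4.000e-04  9.096e-01]
 [ 6.000e-04 -1.000e+00 -2.000e-04]]
to grasp [-0.0011  0.0843  0.0001]
```

View pics/a.png

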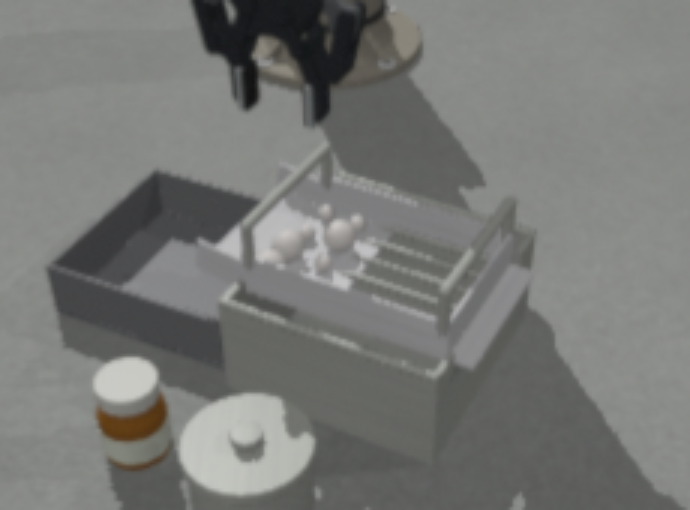

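The open fingers are at (245,105) and (315,120), squarely above the mouth bar (mid at about 287,200). I'm descending and closing gently.

```bash
python3 -m crank '[{"linear":[-0.001,0.035,0],"dr":[0,0,0],"hand":0.2},{"linear":[-0.001,0.06,0],"dr":[0,0,0],"hand":0.2},{"linear":[-0.001,0.084,0],"dr":[0,0,0],"hand":0.2},{"linear":[-0.001,0.084,0],"dr":[0,0,0],"hand":0.2},{"linear":[-0.001,0.084,0],"dr":[0,0,0],"hand":-0.3},{"linear":[-0.001,0.084,0],"dr":[0,0,0],"hand":-0.6},{"linear":[-0.001,0.084,0],"dr":[0,0,0],"hand":-1},{"linear":[-0.001,0.084,0],"dr":[0,0,0],"hand":-1},{"linear":[-0.001,0.084,0],"dr":[0,0,0],"hand":-1},{"linear":[-0.001,0.084,0],"dr":[0,0,0],"hand":-1}]' 20
python3 -m crank '[{"linear":[0,0,0],"dr":[0,0,0],"hand":-1},{"linear":[0,0,0],"dr":[0,0,0],"hand":-1},{"linear":[0,0,0],"dr":[0,0,0],"hand":-1}]'
python3 - <<'E'
from h import *
p,R,o=R0();print(p,'F tool',R.inv().apply(o['contact_force']),o['gripper_width'])
for n in ['tray_mouth_bar','tray_back_bar','tray']:
    r=[]
    for c in('scene','top'):
        bot.read_camera(c);d=bot.place_of(c,n);r.append(d[0]['xy'] if d else None)
    print(n,r)
for a in range(0,31,5):
    t=np.radians(a);c,s=np.cos(t),np.sin(t)
    print(a,'mouth z,y',(-.183*c+.066*s+.183)*1e3,-(.183*s+.066*c-.066)*1e3,'back z,y',(.177*c-.066*s-.177)*1e3,-(.177*s+.066*c-.066)*1e3)
E
```

```text
t: 3.95
eef_pos: [0.5271, -0.0018, 0.1289]
tool_rot: [0.692, -0.691, 0.149, -0.15]
contact_force: [-2.5, 1.3, 7.7]
gripper_width: 0.109
t: 4.2
eef_pos: [0.5271, -0.0018, 0.1289]
tool_rot: [0.692, -0.691, 0.149, -0.15]
contact_force: [-1.4, 0.4, 7.9]
gripper_width: 0.111
[ 0.52706224 -0.0017638   0.12888059] F tool [-1.42078831 -7.87340399 -0.18768292] 0.11058074889001945
tray_mouth_bar [[214.1, 161.0], [246.2, 125.8]]
tray_back_bar [[279.3, 180.2], [215.3, 199.5]]
tray [[248.0, 194.7], [251.6, 217.6]]
0 mouth z,y 0.0 -0.0 back z,y 0.0 -0.0
5 mouth z,y 6.4486492705560226 -15.698350996876636 back z,y -6.425817459106503 -15.175416540390701
10 mouth z,y 14.24096092478333 -30.774928211853986 back z,y -14.149807442856599 -29.733039145852402
15 mouth z,y 23.317630765866877 -45.11498978883979 back z,y -23.11318572360127 -43.562075518224674
20 mouth z,y 33.60957985567289 -58.609399200467315 back z,y -33.24773558038835 -56.557278340513314
25 mouth z,y 45.038480247179216 -71.1554558429669 back z,y -44.476326969399125 -68.6197462725227
30 mouth z,y 57.51735110744771 -82.65767664977294 back z,y -56.713503530154334 -79.65767664977294
```

Bar held (9.4 mm). Raising along the arc about the back edge to 25°.

```bash
python3 -m crank '[{"linear":[0,-0.004,0.0015],"dr":[0,0,0],"hand":-1},{"linear":[0,-0.008,0.003],"dr":[0,0,0],"hand":-1},{"linear":[0,-0.0118,0.0047],"dr":[0,0,0],"hand":-1},{"linear":[0,-0.0157,0.0064],"dr":[0,0,0],"hand":-1},{"linear":[0,-0.0195,0.0083],"dr":[0,0,0],"hand":-1},{"linear":[0,-0.0233,0.0102],"dr":[0,0,0],"hand":-1},{"linear":[0,-0.027,0.0122],"dr":[0,0,0],"hand":-1},{"linear":[0,-0.0308,0.0142],"dr":[0,0,0],"hand":-1},{"linear":[0,-0.0345,0.0164],"dr":[0,0,0],"hand":-1},{"linear":[0,-0.038,0.0186],"dr":[0,0,0],"hand":-1}]'
python3 -m crank '[{"linear":[0,-0.0036,0.0023],"dr":[0,0,0],"hand":-1},{"linear":[0,-0.0071,0.0047],"dr":[0,0,0],"hand":-1},{"linear":[0,-0.0106,0.0072],"dr":[0,0,0],"hand":-1},{"linear":[0,-0.014,0.0097],"dr":[0,0,0],"hand":-1},{"linear":[0,-0.0173,0.0123],"dr":[0,0,0],"hand":-1},{"linear":[0,-0.0206,0.015],"dr":[0,0,0],"hand":-1},{"linear":[0,-0.0238,0.0178],"dr":[0,0,0],"hand":-1},{"linear":[0,-0.027,0.0206],"dr":[0,0,0],"hand":-1},{"linear":[0,-0.0302,0.0235],"dr":[0,0,0],"hand":-1},{"linear":[0,-0.0332,0.0264],"dr":[0,0,0],"hand":-1}]'
python3 -m crank '[{"linear":[0,0,0],"dr":[0,0,0],"hand":-1},{"linear":[0,0,0],"dr":[0,0,0],"hand":-1},{"linear":[0,0,0],"dr":[0,0,0],"hand":-1},{"linear":[0,0,0],"dr":[0,0,0],"hand":-1},{"linear":[0,0,0],"dr":[0,0,0],"hand":-1},{"linear":[0,0,0],"dr":[0,0,0],"hand":-1},{"linear":[0,0,0],"dr":[0,0,0],"hand":-1},{"linear":[0,0,0],"dr":[0,0,0],"hand":-1},{"linear":[0,0,0],"dr":[0,0,0],"hand":-1},{"linear":[0,0,0],"dr":[0,0,0],"hand":-1}]'
python3 - <<'E'
from h import *
a=bot.read_camera('scene')[100:270,150:350];b=bot.read_camera('top')[110:280,170:370]
cv2.imwrite('pics/b.png',cv2.resize(np.hstack([a,b]),None,fx=2,fy=2,interpolation=cv2.INTER_CUBIC))
E
```

```text
t: 5.63
eef_pos: [0.5338, 0.0148, 0.1657]
tool_rot: [-0.691, 0.691, -0.149, 0.149]
contact_force: [0.4, -2.5, -2.9]
gripper_width: 0.105
t: 6.47
eef_pos: [0.5447, 0.0389, 0.1989]
tool_rot: [-0.691, 0.691, -0.149, 0.149]
contact_force: [-1.4, -4.1, 0.6]
gripper_width: 0.107
t: 7.3
eef_pos: [0.5446, 0.0387, 0.1987]
tool_rot: [-0.691, 0.691, -0.15, 0.149]
contact_force: [-1.8, -4.8, 1.6]
gripper_width: 0.106
```

View pics/b.png

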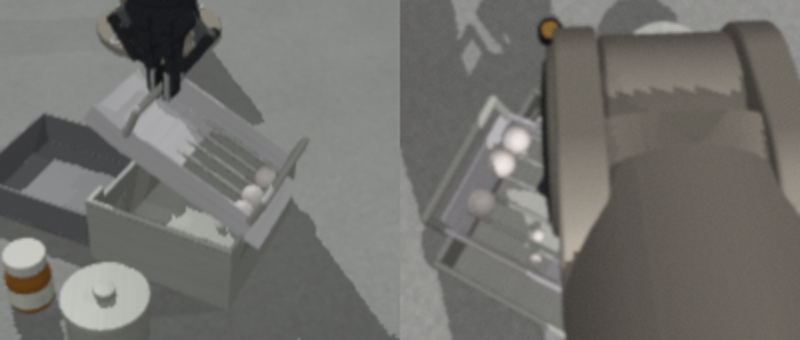

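The three large balls lie against the end wall (scene ~265,175 / 250,192 / 242,208) and none are left on the blank floor. Small balls show in the pan (top ~537,235 and 537,258). I'm lowering along the same arc and releasing.

```bash
python3 -m crank '[{"linear":[0,0.003,-0.0029],"dr":[0,0,0],"hand":-1},{"linear":[0,0.0062,-0.0058],"dr":[0,0,0],"hand":-1},{"linear":[0,0.0094,-0.0086],"dr":[0,0,0],"hand":-1},{"linear":[0,0.0126,-0.0114],"dr":[0,0,0],"hand":-1},{"linear":[0,0.0159,-0.0141],"dr":[0,0,0],"hand":-1},{"linear":[0,0.0192,-0.0167],"dr":[0,0,0],"hand":-1},{"linear":[0,0.0226,-0.0192],"dr":[0,0,0],"hand":-1},{"linear":[0,0.0261,-0.0217],"dr":[0,0,0],"hand":-1},{"linear":[0,0.0296,-0.0241],"dr":[0,0,0],"hand":-1},{"linear":[0,0.0332,-0.0264],"dr":[0,0,0],"hand":-1}]'
python3 -m crank '[{"linear":[0,0.0035,-0.0022],"dr":[0,0,0],"hand":-1},{"linear":[0,0.0072,-0.0044],"dr":[0,0,0],"hand":-1},{"linear":[0,0.011,-0.0064],"dr":[0,0,0],"hand":-1},{"linear":[0,0.0147,-0.0084],"dr":[0,0,0],"hand":-1},{"linear":[0,0.0185,-0.0103],"dr":[0,0,0],"hand":-1},{"linear":[0,0.0223,-0.0122],"dr":[0,0,0],"hand":-1},{"linear":[0,0.0262,-0.0139],"dr":[0,0,0],"hand":-1},{"linear":[0,0.03,-0.0156],"dr":[0,0,0],"hand":-1},{"linear":[0,0.034,-0.0171],"dr":[0,0,0],"hand":-1},{"linear":[0,0.038,-0.0186],"dr":[0,0,0],"hand":-1}]'
python3 -m crank '[{"linear":[0,0,0],"dr":[0,0,0],"hand":-1},{"linear":[0,0,0],"dr":[0,0,0],"hand":-1}]'
python3 -c "
from h import *
p,R,o=R0();print('F tool',R.inv().apply(o['contact_force']),p)"
```

```text
t: 8.23
eef_pos: [0.5331, 0.0149, 0.1651]
tool_rot: [0.691, -0.691, 0.15, -0.149]
contact_force: [-2.5, -4.0, 1.8]
gripper_width: 0.108
t: 9.07
eef_pos: [0.5269, -0.0016, 0.1279]
tool_rot: [0.692, -0.691, 0.149, -0.15]
contact_force: [-8.0, 0.0, 29.9]
gripper_width: 0.105
t: 9.23
eef_pos: [0.527, -0.0016, 0.1278]
tool_rot: [0.692, -0.691, 0.149, -0.15]
contact_force: [-2.9, -1.7, 5.2]
gripper_width: 0.106
F tool [-1.93498992 -5.19529492 -2.68519758] [ 0.52695949 -0.00159026  0.12781151]
```

```bash
python3 -m crank '[{"linear":[0,0,0],"dr":[0,0,0],"hand":0.2},{"linear":[0,0,0],"dr":[0,0,0],"hand":0.2},{"linear":[0,0,0],"dr":[0,0,0],"hand":0.2},{"linear":[0,0,0],"dr":[0,0,0],"hand":0.2},{"linear":[0,0,0],"dr":[0,0,0],"hand":0.2},{"linear":[0,-0.03,0],"dr":[0,0,0],"hand":0.2},{"linear":[0,-0.06,0],"dr":[0,0,0],"hand":0.2},{"linear":[0,-0.09,0],"dr":[0,0,0],"hand":0.2},{"linear":[0,-0.12,0],"dr":[0,0,0],"hand":0.2},{"linear":[0,-0.12,0],"dr":[0,0,0],"hand":0.2}]'
python3 -m crank '[{"linear":[0,0,0.04],"dr":[0,0,0],"hand":0.2},{"linear":[0,0,0.08],"dr":[0,0,0],"hand":0.2},{"linear":[0,0,0.12],"dr":[0,0,0],"hand":0.2},{"linear":[0,0,0.16],"dr":[0,0,0],"hand":0.2},{"linear":[0,0,0.17],"dr":[0,0,0],"hand":0.2},{"linear":[0,0,0.17],"dr":[0,0,0],"hand":0.2}]'
python3 - <<'E'
from h import *
a=bot.read_camera('scene')[100:270,130:330];b=bot.read_camera('top')[110:280,170:370]
cv2.imwrite('pics/c.png',cv2.resize(np.hstack([a,b]),None,fx=2,fy=2,interpolation=cv2.INTER_CUBIC))
p,R,o=R0();print(p)
q={}
for n in ['tray','tray_back_bar','tray_mouth_bar','pan_back_edge','big0_center','small0_center']:
    for c in('scene','top'):
        print(n,c,[(np.round(x['xy']).tolist(),round(x['score'],2)) for x in bot.place_of(c,n)][:8])
print('expect bar',[proj(c,T(.5633,.0772,1.1451,(.082,0,.146))) for c in('scene','top')], 'to',R.inv().apply(T(.5633,.0772,1.1451,(.082,0,.127))-p))
E
```

```text
t: 10.07
eef_pos: [0.5295, -0.002, 0.2531]
tool_rot: [0.693, -0.69, 0.146, -0.153]
contact_force: [0.7, -0.6, -0.6]
gripper_width: 0.603
t: 10.57
eef_pos: [0.5965, 0.1578, 0.2461]
tool_rot: [0.692, -0.691, 0.147, -0.147]
contact_force: [0.7, -0.1, -0.0]
gripper_width: 0.603
[0.59589909 0.15214259 0.24651053]
tray scene [([249.0, 192.0], 0.58)]
tray top [([252.0, 222.0], 0.57)]
tray_back_bar scene [([284.0, 182.0], 0.64)]
tray_back_bar top [([254.0, 200.0], 0.52)]
tray_mouth_bar scene [([217.0, 159.0], 0.61)]
tray_mouth_bar top [([302.0, 241.0], 0.58), ([295.0, 152.0], 0.17)]
pan_back_edge scene [([284.0, 205.0], 0.79)]
pan_back_edge top []
big0_center scene [([278.0, 188.0], 0.42)]
big0_center top []
small0_center scene [([281.0, 181.0], 0.22)]
small0_center top []
expect bar [array([280.24909712, 180.730804  ]), array([213.30920982, 196.74848842])] to [0.00132307 0.11950928 0.00045998]
```

View pics/c.png

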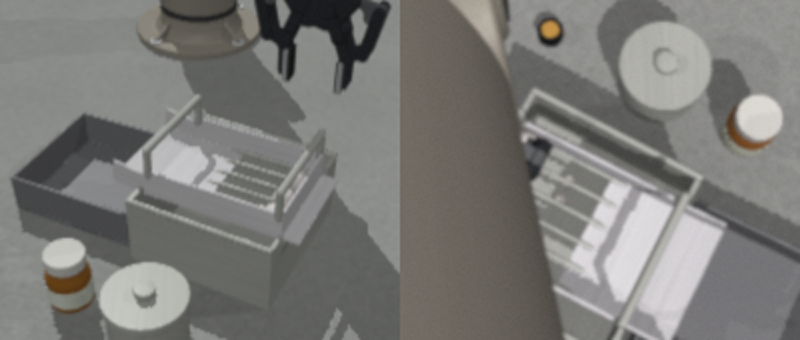

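The tray is seated again with its blank floor empty. The arm hides the rods, so I'm stepping aside briefly to count the balls before tipping.

```bash
python3 -m crank '[{"linear":[-0.05,0,0.1],"dr":[0,0,0],"hand":0.2},{"linear":[-0.1,0,0.2],"dr":[0,0,0],"hand":0.2},{"linear":[-0.1,0,0.2],"dr":[0,0,0],"hand":0.2},{"linear":[-0.1,0,0.2],"dr":[0,0,0],"hand":0.2},{"linear":[-0.1,0,0.2],"dr":[0,0,0],"hand":0.2},{"linear":[-0.1,0,0.2],"dr":[0,0,0],"hand":0.2},{"linear":[-0.1,0,0.2],"dr":[0,0,0],"hand":0.2}]'
python3 - <<'E'
from h import *
bot.read_camera('scene');b=bot.read_camera('top');cv2.imwrite('pics/d.png',cv2.resize(b[130:270,170:330],None,fx=4.5,fy=4,interpolation=cv2.INTER_CUBIC)) if 0 else cv2.imwrite('pics/d.png',cv2.resize(b[130:280,175:355],None,fx=4,fy=4,interpolation=cv2.INTER_CUBIC))
p,R,o=R0();print(p)
for n in ['tray','tray_back_bar','tray_mouth_bar','pan_back_edge']:
    r=[bot.place_of(c,n) for c in('scene','top')]
    if all(r): print(n,tri(r[0][0]['xy'],r[1][0]['xy']))
for x in bot.place_of('top','big0_center')+bot.place_of('top','small0_center'):
    print(np.round(x['xy']).tolist(),round(x['score'],2))
E
```

```text
t: 11.85
eef_pos: [0.585, 0.3833, 0.2463]
tool_rot: [0.693, -0.691, 0.147, -0.146]
contact_force: [-1.0, 1.2, 0.4]
gripper_width: 0.603
[0.5874921  0.3764     0.24676287]
tray (array([0.56438041, 0.07561466, 0.08968915]), np.float64(0.005208452044503245))
tray_back_bar (array([0.5976453 , 0.15289478, 0.13975553]), np.float64(0.0003218449266303244))
tray_mouth_bar (array([0.56788178, 0.05772195, 0.18809011]), np.float64(0.10476857366213115))
pan_back_edge (array([0.60651798, 0.16411501, 0.08636923]), np.float64(0.006348821160464588))
[216.0, 216.0] 0.56
[238.0, 238.0] 0.37
[340.0, 175.0] 0.28
```

View pics/d.png

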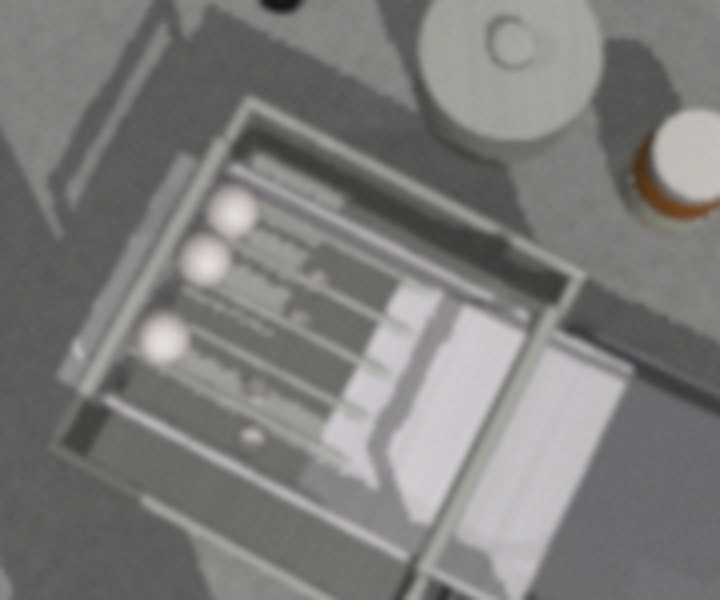

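Three large balls sit on the rods at the closed end. Four small ones are visible on the pan floor at (317,278), (300,318), (258,390) and (252,437). The fifth isn't on the tray, so it's presumably in the pan out of view. Now I grasp the back bar.

```bash
python3 -m crank '[{"linear":[0.05,0,-0.1],"dr":[0,0,0],"hand":0.2},{"linear":[0.1,0,-0.2],"dr":[0,0,0],"hand":0.2},{"linear":[0.1,0,-0.2],"dr":[0,0,0],"hand":0.2},{"linear":[0.1,0,-0.2],"dr":[0,0,0],"hand":0.2},{"linear":[0.1,0,-0.2],"dr":[0,0,0],"hand":0.2},{"linear":[0.1,0,-0.2],"dr":[0,0,0],"hand":0.2},{"linear":[0.1,0,-0.2],"dr":[0,0,0],"hand":0.2},{"linear":[0.1,0,-0.2],"dr":[0,0,0],"hand":0.2}]'
python3 -c "
from h import *
p,R,o=R0();print(p,R.as_matrix().round(3),'to',R.inv().apply(T(.5635,.0775,1.1451,(.082,0,.127))-p))"
```

```text
t: 13.12
eef_pos: [0.5965, 0.1517, 0.2477]
tool_rot: [0.691, -0.691, 0.15, -0.15]
contact_force: [-0.6, 2.1, -0.5]
gripper_width: 0.598
[0.59648323 0.15165296 0.24767885] [[ 0.91   0.001  0.415]
 [-0.415  0.     0.91 ]
 [ 0.    -1.     0.001]] to [0.00054647 0.1206795  0.00077197]
```

```bash
python3 -m crank '[{"linear":[0,0.04,0],"dr":[0,0,0],"hand":0.2},{"linear":[0,0.075,0.001],"dr":[0,0,0],"hand":0.2},{"linear":[0,0.1,0.001],"dr":[0,0,0],"hand":0.2},{"linear":[0,0.12,0.001],"dr":[0,0,0],"hand":0.2},{"linear":[0,0.12,0.001],"dr":[0,0,0],"hand":0.2},{"linear":[0,0.12,0.001],"dr":[0,0,0],"hand":-0.3},{"linear":[0,0.12,0.001],"dr":[0,0,0],"hand":-0.6},{"linear":[0,0.12,0.001],"dr":[0,0,0],"hand":-1},{"linear":[0,0.12,0.001],"dr":[0,0,0],"hand":-1},{"linear":[0,0.12,0.001],"dr":[0,0,0],"hand":-1}]' 20
python3 -m crank '[{"linear":[0,0,0],"dr":[0,0,0],"hand":-1},{"linear":[0,0,0],"dr":[0,0,0],"hand":-1},{"linear":[0,0,0],"dr":[0,0,0],"hand":-1}]'
python3 - <<'E'
from h import *
p,R,o=R0();print('F tool',R.inv().apply(o['contact_force']))
for a in np.arange(0,27,1):
    t=np.radians(a);c,s=np.cos(t),np.sin(t)
    print(a,'y %.4f z %.4f'%(-(.177*s+.066*c-.066),.177*c-.066*s-.177),end='; ')
E
```

```text
t: 13.95
eef_pos: [0.5973, 0.1535, 0.129]
tool_rot: [0.691, -0.691, 0.149, -0.15]
contact_force: [-2.9, -0.6, 6.4]
gripper_width: 0.11
t: 14.2
eef_pos: [0.5973, 0.1535, 0.129]
tool_rot: [0.692, -0.691, 0.149, -0.15]
contact_force: [-2.3, -0.9, 6.2]
gripper_width: 0.106
F tool [-1.68577484 -6.25294428 -1.79424815]
0 y -0.0000 z 0.0000; 1 y -0.0031 z -0.0012; 2 y -0.0061 z -0.0024; 3 y -0.0092 z -0.0037; 4 y -0.0122 z -0.0050; 5 y -0.0152 z -0.0064; 6 y -0.0181 z -0.0079; 7 y -0.0211 z -0.0094; 8 y -0.0240 z -0.0109; 9 y -0.0269 z -0.0125; 10 y -0.0297 z -0.0141; 11 y -0.0326 z -0.0158; 12 y -0.0354 z -0.0176; 13 y -0.0381 z -0.0194; 14 y -0.0409 z -0.0212; 15 y -0.0436 z -0.0231; 16 y -0.0462 z -0.0250; 17 y -0.0489 z -0.0270; 18 y -0.0515 z -0.0291; 19 y -0.0540 z -0.0311; 20 y -0.0566 z -0.0332; 21 y -0.0590 z -0.0354; 22 y -0.0615 z -0.0376; 23 y -0.0639 z -0.0399; 24 y -0.0663 z -0.0421; 25 y -0.0686 z -0.0445; 26 y -0.0709 z -0.0468;
```

```bash
python3 -m crank '[{"linear":[0,-0.0031,-0.0012],"dr":[0,0,0],"hand":-1},{"linear":[0,-0.0061,-0.0024],"dr":[0,0,0],"hand":-1},{"linear":[0,-0.0092,-0.0037],"dr":[0,0,0],"hand":-1},{"linear":[0,-0.0122,-0.005],"dr":[0,0,0],"hand":-1},{"linear":[0,-0.0152,-0.0064],"dr":[0,0,0],"hand":-1},{"linear":[0,-0.0181,-0.0079],"dr":[0,0,0],"hand":-1},{"linear":[0,-0.0181,-0.0079],"dr":[0,0,0],"hand":-1},{"linear":[0,-0.0181,-0.0079],"dr":[0,0,0],"hand":-1},{"linear":[0,-0.0181,-0.0079],"dr":[0,0,0],"hand":-1},{"linear":[0,-0.0181,-0.0079],"dr":[0,0,0],"hand":-1}]'
python3 -m crank '[{"linear":[0,0,0],"dr":[0,0,0],"hand":-1},{"linear":[0,0,0],"dr":[0,0,0],"hand":-1},{"linear":[0,0,0],"dr":[0,0,0],"hand":-1},{"linear":[0,0,0],"dr":[0,0,0],"hand":-1},{"linear":[0,0,0],"dr":[0,0,0],"hand":-1},{"linear":[0,0,0],"dr":[0,0,0],"hand":-1},{"linear":[0,0,0],"dr":[0,0,0],"hand":-1},{"linear":[0,0,0],"dr":[0,0,0],"hand":-1},{"linear":[0,0,0],"dr":[0,0,0],"hand":-1},{"linear":[0,0,0],"dr":[0,0,0],"hand":-1}]'
python3 - <<'E'
from h import *
a=bot.read_camera('scene')[100:270,130:330];b=bot.read_camera('top')[130:300,240:440]
cv2.imwrite('pics/e.png',cv2.resize(np.hstack([a,b]),None,fx=2,fy=2,interpolation=cv2.INTER_CUBIC))
E
```

```text
t: 15.03
eef_pos: [0.5931, 0.1465, 0.1452]
tool_rot: [-0.691, 0.691, -0.149, 0.149]
contact_force: [0.0, 0.4, -2.7]
gripper_width: 0.106
t: 15.87
eef_pos: [0.5934, 0.1464, 0.1454]
tool_rot: [-0.691, 0.691, -0.149, 0.149]
contact_force: [-0.8, 0.2, -3.6]
gripper_width: 0.103
```

View pics/e.png

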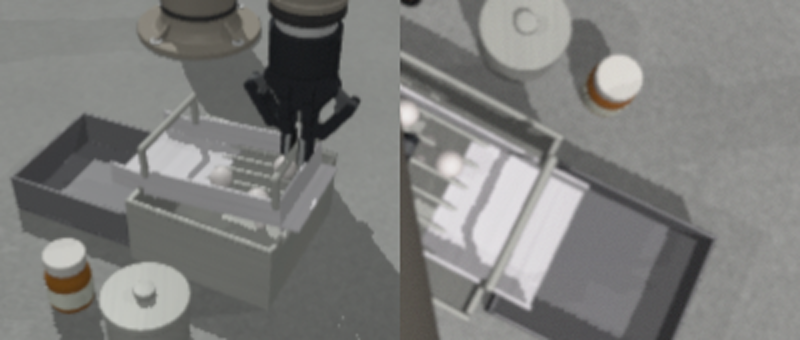

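At 6° the large balls roll slowly toward the mouth (scene ~220,175). I'm waiting, then continuing in small steps.

```bash
python3 -m crank '[{"linear":[0,0,0],"dr":[0,0,0],"hand":-1},{"linear":[0,0,0],"dr":[0,0,0],"hand":-1},{"linear":[0,0,0],"dr":[0,0,0],"hand":-1},{"linear":[0,0,0],"dr":[0,0,0],"hand":-1},{"linear":[0,-0.0015,-0.0007],"dr":[0,0,0],"hand":-1},{"linear":[0,-0.003,-0.0015],"dr":[0,0,0],"hand":-1},{"linear":[0,-0.0045,-0.0022],"dr":[0,0,0],"hand":-1},{"linear":[0,-0.0059,-0.003],"dr":[0,0,0],"hand":-1},{"linear":[0,-0.0059,-0.003],"dr":[0,0,0],"hand":-1},{"linear":[0,-0.0059,-0.003],"dr":[0,0,0],"hand":-1}]'
python3 -m crank '[{"linear":[0,0,0],"dr":[0,0,0],"hand":-1},{"linear":[0,0,0],"dr":[0,0,0],"hand":-1},{"linear":[0,0,0],"dr":[0,0,0],"hand":-1},{"linear":[0,0,0],"dr":[0,0,0],"hand":-1},{"linear":[0,0,0],"dr":[0,0,0],"hand":-1},{"linear":[0,0,0],"dr":[0,0,0],"hand":-1},{"linear":[0,0,0],"dr":[0,0,0],"hand":-1},{"linear":[0,0,0],"dr":[0,0,0],"hand":-1},{"linear":[0,0,0],"dr":[0,0,0],"hand":-1},{"linear":[0,0,0],"dr":[0,0,0],"hand":-1}]'
python3 -m crank '[{"linear":[0,-0.0014,-0.0008],"dr":[0,0,0],"hand":-1},{"linear":[0,-0.0029,-0.0016],"dr":[0,0,0],"hand":-1},{"linear":[0,-0.0043,-0.0024],"dr":[0,0,0],"hand":-1},{"linear":[0,-0.0057,-0.0032],"dr":[0,0,0],"hand":-1},{"linear":[0,-0.0072,-0.004],"dr":[0,0,0],"hand":-1},{"linear":[0,-0.0086,-0.0049],"dr":[0,0,0],"hand":-1},{"linear":[0,-0.0086,-0.0049],"dr":[0,0,0],"hand":-1},{"linear":[0,-0.0086,-0.0049],"dr":[0,0,0],"hand":-1},{"linear":[0,-0.0086,-0.0049],"dr":[0,0,0],"hand":-1},{"linear":[0,-0.0086,-0.0049],"dr":[0,0,0],"hand":-1}]'
python3 -m crank '[{"linear":[0,0,0],"dr":[0,0,0],"hand":-1},{"linear":[0,0,0],"dr":[0,0,0],"hand":-1},{"linear":[0,0,0],"dr":[0,0,0],"hand":-1},{"linear":[0,0,0],"dr":[0,0,0],"hand":-1},{"linear":[0,0,0],"dr":[0,0,0],"hand":-1},{"linear":[0,0,0],"dr":[0,0,0],"hand":-1},{"linear":[0,0,0],"dr":[0,0,0],"hand":-1},{"linear":[0,0,0],"dr":[0,0,0],"hand":-1},{"linear":[0,0,0],"dr":[0,0,0],"hand":-1},{"linear":[0,0,0],"dr":[0,0,0],"hand":-1}]'
python3 - <<'E'
from h import *
a=bot.read_camera('scene')[100:270,130:330];b=bot.read_camera('top')[130:300,240:440]
cv2.imwrite('pics/f.png',cv2.resize(np.hstack([a,b]),None,fx=2,fy=2,interpolation=cv2.INTER_CUBIC))
E
```

```text
t: 16.8
eef_pos: [0.5923, 0.1437, 0.1515]
tool_rot: [0.691, -0.691, 0.149, -0.15]
contact_force: [-0.3, 0.8, -4.1]
gripper_width: 0.108
t: 17.63
eef_pos: [0.5922, 0.1438, 0.1513]
tool_rot: [0.691, -0.691, 0.149, -0.149]
contact_force: [-0.1, 0.6, -3.7]
gripper_width: 0.11
t: 18.47
eef_pos: [0.5902, 0.1393, 0.1599]
tool_rot: [0.691, -0.691, 0.149, -0.149]
contact_force: [0.2, 1.0, -2.3]
gripper_width: 0.103
t: 19.3
eef_pos: [0.5901, 0.1392, 0.1598]
tool_rot: [-0.691, 0.691, -0.149, 0.149]
contact_force: [0.3, 0.4, -1.9]
gripper_width: 0.107
```

View pics/f.png

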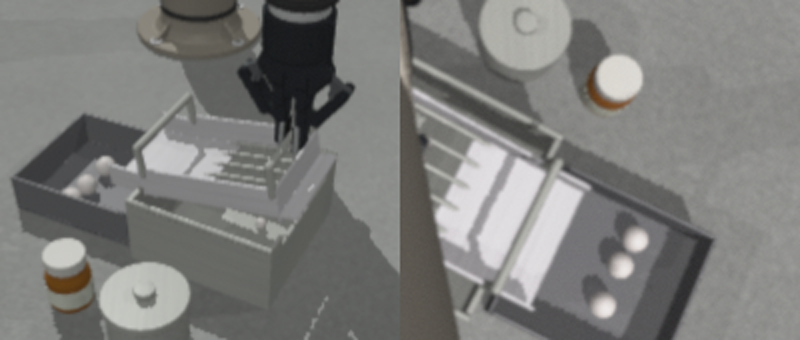

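All three large balls are in the tub (top ~635,238 / 620,265 / 602,305). I'm lowering, releasing and withdrawing.

```bash
python3 -m crank '[{"linear":[0,0.0029,0.0017],"dr":[0,0,0],"hand":-1},{"linear":[0,0.0057,0.0033],"dr":[0,0,0],"hand":-1},{"linear":[0,0.0086,0.0049],"dr":[0,0,0],"hand":-1},{"linear":[0,0.0115,0.0064],"dr":[0,0,0],"hand":-1},{"linear":[0,0.0145,0.0079],"dr":[0,0,0],"hand":-1},{"linear":[0,0.0174,0.0094],"dr":[0,0,0],"hand":-1},{"linear":[0,0.0204,0.0108],"dr":[0,0,0],"hand":-1},{"linear":[0,0.0234,0.0121],"dr":[0,0,0],"hand":-1},{"linear":[0,0.0265,0.0134],"dr":[0,0,0],"hand":-1},{"linear":[0,0.0295,0.0146],"dr":[0,0,0],"hand":-1}]'
python3 -m crank '[{"linear":[0,0.0015,0.0006],"dr":[0,0,0],"hand":-1},{"linear":[0,0.003,0.0012],"dr":[0,0,0],"hand":-1},{"linear":[0,0.003,0.0012],"dr":[0,0,0],"hand":-1},{"linear":[0,0.003,0.0012],"dr":[0,0,0],"hand":-1}]'
python3 -c "
from h import *
p,R,o=R0();print('F tool',R.inv().apply(o['contact_force']),p)"
```

```text
t: 20.23
eef_pos: [0.5964, 0.1525, 0.1302]
tool_rot: [-0.691, 0.691, -0.149, 0.15]
contact_force: [-1.8, -2.1, 13.8]
gripper_width: 0.108
t: 20.57
eef_pos: [0.5967, 0.1524, 0.1297]
tool_rot: [-0.691, 0.691, -0.15, 0.15]
contact_force: [-8.6, -5.3, 18.7]
gripper_width: 0.105
F tool [ -5.6338581  -18.72405013  -8.37542383] [0.59667207 0.15241706 0.12971589]
```

```bash
python3 -m crank '[{"linear":[0,0,0],"dr":[0,0,0],"hand":0},{"linear":[0,0,0],"dr":[0,0,0],"hand":0.2},{"linear":[0,0,0],"dr":[0,0,0],"hand":0.2},{"linear":[0,0,0],"dr":[0,0,0],"hand":0.2},{"linear":[0,0,0],"dr":[0,0,0],"hand":0.2},{"linear":[0,-0.03,0],"dr":[0,0,0],"hand":0.2},{"linear":[0,-0.06,0],"dr":[0,0,0],"hand":0.2},{"linear":[0,-0.09,0],"dr":[0,0,0],"hand":0.2},{"linear":[0,-0.12,0],"dr":[0,0,0],"hand":0.2},{"linear":[0,-0.12,0],"dr":[0,0,0],"hand":0.2}]'
python3 -m crank '[{"linear":[-0.05,0,0.1],"dr":[0,0,0],"hand":0.2},{"linear":[-0.1,0,0.2],"dr":[0,0,0],"hand":0.2},{"linear":[-0.1,0,0.2],"dr":[0,0,0],"hand":0.2},{"linear":[-0.1,0,0.2],"dr":[0,0,0],"hand":0.2},{"linear":[-0.1,0,0.2],"dr":[0,0,0],"hand":0.2},{"linear":[-0.1,0,0.2],"dr":[0,0,0],"hand":0.2},{"linear":[-0.1,0,0.2],"dr":[0,0,0],"hand":0.2},{"linear":[-0.1,0,0.2],"dr":[0,0,0],"hand":0.2}]'
python3 - <<'E'
from h import *
a=bot.read_camera('scene');b=bot.read_camera('top');cv2.imwrite('pics/sf.png',a);cv2.imwrite('pics/tf.png',b)
cv2.imwrite('pics/g.png',cv2.resize(np.hstack([a[130:290,130:330],b[130:290,175:375]]),None,fx=2,fy=2,interpolation=cv2.INTER_CUBIC))
for c,n,im in(('scene','scene0',a),('top','top0',b)):
    i0=cv2.imread(f'pics/{n}.png')
    for k in ['tray','tray_back_bar','tray_mouth_bar','milljar','samplejar','mount','tub']:
        r=bot.place_of(c,k);print(c,k,np.round(r[0]['xy'],1) if r else None)
# tray flange shift: phase correlation of the end-flange/back-bar patch, first vs last
for c,n,im,(x,y) in(('scene','scene0',a,(265,165)),('top','top0',b,(185,165)),('scene','scene0',a,(190,145)),('top','top0',b,(275,195))):
    g=[cv2.Laplacian(cv2.GaussianBlur(cv2.cvtColor(q,cv2.COLOR_BGR2GRAY).astype(np.float32),(3,3),0),cv2.CV_32F)[y:y+55,x:x+45] for q in(cv2.imread(f'pics/{n}.png'),im)]
    print(c,(x,y),cv2.phaseCorrelate(g[0],g[1],cv2.createHanningWindow((45,55),cv2.CV_32F)))
E
```

```text
t: 21.4
eef_pos: [0.6, 0.1544, 0.2538]
tool_rot: [0.693, -0.689, 0.146, -0.152]
contact_force: [1.0, 0.3, 0.4]
gripper_width: 0.598
t: 22.07
eef_pos: [0.5875, 0.3782, 0.2464]
tool_rot: [-0.691, 0.692, -0.149, 0.148]
contact_force: [-0.2, 0.1, -0.3]
gripper_width: 0.598
scene tray [246.9 190.7]
scene tray_back_bar [280.9 180.6]
scene tray_mouth_bar [214.3 162.2]
scene milljar [206.8 266.1]
scene samplejar [165.7 251.5]
scene mount [258.5 290. ]
scene tub [179.7 197.5]
top tray [251.9 220.7]
top tray_back_bar [213.7 199.6]
top tray_mouth_bar [297.8 238.7]
top milljar [298.3 151.2]
top samplejar [340.  174.8]
top mount [245.8 127. ]
top tub [336.7 271.9]
scene (265, 165) ((0.5869467413983109, -0.6877536037874954), 0.7900923707750108)
top (185, 165) ((-0.16480322566254557, 1.366862196475637), 0.801704727632028)
scene (190, 145) ((0.9785472773031998, 0.06887031155480372), 0.8162339019775391)
top (275, 195) ((0.4241765057293314, -0.8237478434784364), 0.2591613992055257)
```

View pics/g.png

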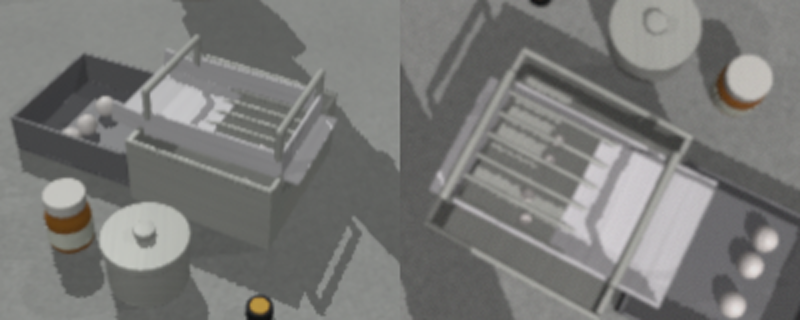

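Picture g shows the tray empty, the jars in place and the large balls in the tub. The tray may have shifted by 1–2 px, so I'm comparing it closely with the first picture.

```bash
python3 - <<'E'
from h import *
rows=[]
for n,m,(x,y,w,h) in(('top0','tf',(180,150,75,75)),('scene0','sf',(195,145,105,75))):
    A,B=cv2.imread(f'pics/{n}.png'),cv2.imread(f'pics/{m}.png')
    G=[cv2.Laplacian(cv2.GaussianBlur(cv2.cvtColor(q,cv2.COLOR_BGR2GRAY).astype(np.float32),(3,3),0),cv2.CV_32F) for q in(A,B)]
    st=dict(top=[('jar',275,118,55,50),('sample',330,155,36,36),('panside',240,160,70,30),('flange',186,175,34,60),('tub',360,230,40,60)],
            scene=[('jar',180,232,48,50),('sample',150,218,30,40),('panside',195,205,75,40),('flange',270,180,32,50),('backbar',268,163,26,40),('mouthbar',200,145,32,40),('base',200,95,60,30)])[n[:-1]]
    for k,a,b,ww,hh in st:
        s,r=cv2.phaseCorrelate(G[0][b:b+hh,a:a+ww].copy(),G[1][b:b+hh,a:a+ww].copy(),cv2.createHanningWindow((ww,hh),cv2.CV_32F));print(n,k,np.round(s,2),round(r,2))
    rows.append(np.hstack([cv2.resize(q[y:y+h,x:x+w],(400,300),interpolation=cv2.INTER_CUBIC) for q in(A,B)]))
cv2.imwrite('pics/cmp.png',np.vstack(rows))
E
```

```text
top0 jar [-0.06  0.08] 0.93
top0 sample [ 0.23 -0.01] 0.96
top0 panside [-0.92 -0.88] 0.83
top0 flange [-0.49  1.21] 0.71
top0 tub [-0.19 -0.27] 0.89
scene0 jar [-0.04 -0.  ] 0.99
scene0 sample [-0.02 -0.03] 0.94
scene0 panside [0.43 0.08] 0.98
scene0 flange [0.13 0.44] 0.88
scene0 backbar [ 1.36 -0.68] 0.86
scene0 mouthbar [0.24 0.48] 0.72
scene0 base [ 0.05 -0.04] 0.99
```

View pics/cmp.png

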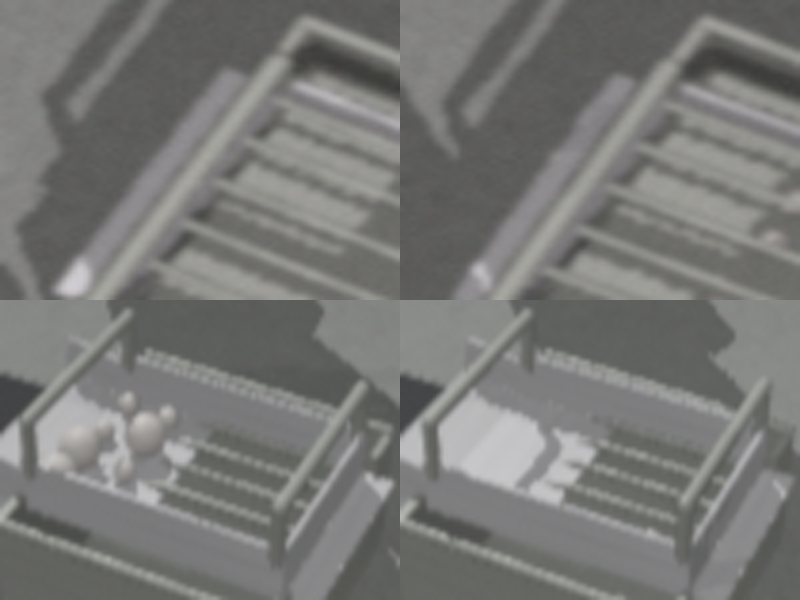

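The bar's far end may have moved about 1–2 px sideways. I'll quantify that as a rigid tray motion by tracking bar ends.

```bash
python3 - <<'E'
from h import *
from scipy.optimize import least_squares
base=(.5633,.0772,1.1451)
P=[(x,y,z) for x in(-.088,.082) for y in(-.06,-.03,0,.03,.06) for z in(.066,)]+[(.109,-.05,0),(.109,.05,0),(.086,-.05,.037),(.086,.05,.037),(-.02,-.063,.037),(.04,-.063,.037)]
S=[]
for c,n,m in(('scene','scene0','sf'),('top','top0','tf')):
    A,B=[cv2.resize(cv2.cvtColor(cv2.imread(f'pics/{q}.png'),cv2.COLOR_BGR2GRAY),None,fx=3,fy=3,interpolation=cv2.INTER_CUBIC) for q in(n,m)]
    u=np.array([proj(c,T(*base,(p[0],p[1],p[2]+.08))) for p in P]);pt=(u*3).astype(np.float32).reshape(-1,1,2)
    q,st,er=cv2.calcOpticalFlowPyrLK(A,B,pt,None,winSize=(27,27),maxLevel=1,minEigThreshold=1e-5)
    b,_,_=cv2.calcOpticalFlowPyrLK(B,A,q,None,winSize=(27,27),maxLevel=1)
    for i in range(len(P)):
        d=(q-pt)[i,0]/3;ok=st[i,0] and np.linalg.norm((b-pt)[i,0])<1
        print(c,np.round(np.array(P[i])*1e3).astype(int),d.round(2),round(float(er[i,0]),1),bool(ok))
        if ok and er[i,0]<12: S.append((c,P[i],d))
def f(v):
    R=Ro.from_rotvec(v[3:]);o=[]
    for c,p,d in S:
        p2=R.apply(p)+np.array(v[:3])
        o.append(proj(c,T(*base,p2+[0,0,.08]))-proj(c,T(*base,np.array(p)+[0,0,.08]))-d)
    return np.concatenate(o)
r=least_squares(f,np.zeros(6),loss='soft_l1',f_scale=.3,x_scale=[.001]*3+[.01]*3)
print('shift mm (tray x,y,z)',(r.x[:3]*1e3).round(1),'rot deg (roll,pitch,yaw)',np.degrees(r.x[3:]).round(2),len(S),np.abs(r.fun).mean())
E
```

```text
scene [-88 -60  66] [ 0.66 -0.3 ] 9.9 True
scene [-88 -30  66] [-0.16  0.79] 8.2 False
scene [-88   0  66] [-0.1   0.65] 3.4 True
scene [-88  30  66] [-0.11  0.22] 4.1 True
scene [-88  60  66] [ 0.52 -0.65] 4.5 True
scene [ 82 -60  66] [ 1.24 -0.54] 4.2 True
scene [ 82 -30  66] [ 0.89 -0.68] 2.9 True
scene [82  0 66] [ 0.19 -0.08] 2.7 True
scene [82 30 66] [-0.11  0.22] 5.9 True
scene [82 60 66] [-4.09  5.05] 16.1 False
scene [109 -50   0] [ 1.18 -0.41] 3.8 False
scene [109  50   0] [-0.3  -0.14] 9.1 True
scene [ 86 -50  37] [ 1.64 -1.37] 4.9 True
scene [86 50 37] [ 0.66 -1.14] 4.7 True
scene [-20 -63  37] [-0.33 -0.65] 10.2 True
scene [ 40 -63  37] [-0.57 -1.07] 4.0 False
top [-88 -60  66] [-0.72 -0.5 ] 5.2 True
top [-88 -30  66] [-12.96  24.55] 6.5 False
top [-88   0  66] [  4.86 -10.89] 4.9 False
top [-88  30  66] [  6.36 -12.8 ] 2.7 False
top [-88  60  66] [ 0.34 -0.03] 2.4 True
top [ 82 -60  66] [-1.77  1.55] 3.5 True
top [ 82 -30  66] [-2.39  3.32] 6.7 False
top [82  0 66] [-1.78  2.71] 2.9 False
top [82 30 66] [-0.9   1.67] 1.6 True
top [82 60 66] [-0.91  1.28] 14.5 False
top [109 -50   0] [-2.97  3.59] 4.2 False
top [109  50   0] [ 0.87 -0.47] 18.7 True
top [ 86 -50  37] [ 0.09 -1.58] 5.7 False
top [86 50 37] [-0.78  1.81] 4.1 False
top [-20 -63  37] [-1.26  0.22] 7.4 False
top [ 40 -63  37] [22.01 12.73] 9.7 False
shift mm (tray x,y,z) [-0.1  0.8 -0.2] rot deg (roll,pitch,yaw) [-0.8   0.49  1.15] 16 0.3403882634395359
```

```bash
python3 -c "
from station import bot
print(bot.get_obs()['t'],bot.hand_in())"
```

```text
the job is handed in; nothing more can be done
22.8667 None
```

I carried out the whole job in the order asked and handed it in at 22.9 s; two details, listed below, I could not fully confirm.

- **Grading:** I lifted the mouth bar along the arc about the back edge to 25°, lowered the tray onto the pan and let go.
- **Tipping:** I raised the back bar in slow steps to 11°, and all three large balls rolled gently into the tub. I then lowered the tray, released it and moved the arm clear.

**Last checks**
- **Large balls and tray:** the last pictures show the three large balls in the tub, no small ball in it, and the tray empty on its pan.
- **Bystanders and tub:** both jars and the tub moved 0.4 px or less. The ore mount's position was found within about 3 px of before, which is detection scatter.
- **Contact:** the largest force I read was about 31 N at the wrist, and the arm was touching nothing at hand-in.

**Not fully confirmed**
- **Fifth small ball:** I saw only four of the five on the pan floor. The fifth was on neither the tray nor in the tub, so it is most likely hidden under the blank floor.
- **Tray position:** comparing the first and last pictures suggests the tray sits turned by about 1°, its closed end about 2 mm sideways. The fitted tilt is under 1° and the height change 0.2 mm, about the noise of that measurement. I left it rather than risk disturbing it.

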